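# Slide a piston under the bench press and hold the press lever level

## Task

Slide the carrier with the piston along its channel, under the raised lever, until it is fully home against the end stop. Then press the lever's paddle down until the lever lies level, so that its sprung foot bears on the piston crown, and keep it there: finish while still holding the lever level, with the piston sitting flat in its nest. Leave the wrench, the jar and the oil filter alone.

Things in the scene. Friction and masses are not known exactly. Their poses are not given: they have to be found in the camera images.
- fixture: Bench press, bolted down; dark steel base plate 220 (x) by 335 (y) by 12 mm. Origin on the bench, below the piston's axis when home; z up, +y = the way the carrier slides home. Two rails along y, inner faces at x = +-52 mm, tops at 40 mm, lips in to x = +-45 mm, 9 mm above the carrier plate. Lever hinged at x = +95, y = 0, 125 mm above the bench, running in -x across the channel at y = 0.
- stop (a point): Middle of the face of the steel end stop that closes the +y end of the channel, at fixture x = 0, y = +45 mm, 26 mm above the bench; the stop is 40 mm high. The carrier plate's end touches it when home.
- gauge (a point): Top centre of a steel gauge pin 10 mm thick, standing beside the lever at fixture x = -83, y = +32 mm. It is 133 mm above the bench, as high as the lever's upper face when the lever is level.
- nest (a point): Piston's nest (four lugs 8 mm high): point on the carrier plate's upper face, 26 mm above the bench, axes as the fixture's. The carrier is a loose aluminium plate in the channel, 100 (x) by 190 (y) by 14 mm, about 0.55 kg, reaching 45 mm to +y and 145 mm to -y of this point; 2 mm play each side. Home: this point at fixture x = 0, y = 0. Starts 60 to 95 mm short of home.
- tab (a point): Centre of the carrier's upright grip tab, a dark steel block 14 mm thick in fixture x, 30 mm in y, 60 mm tall (26 to 86 mm above the bench; this point at 56 mm), 122 mm on the -y side of the nest's centre. Home: fixture x = 0, y = -122 mm. Pinch it across its 14 mm, or push it, along fixture +y; sliding takes 3 to 15 N.
- piston: Aluminium engine piston, 72 mm diameter, 56 mm tall, about 0.32 kg, standing crown up in the nest; origin at the centre of its underside, z up its axis. Crown 82 mm above the bench; it passes under the raised foot with about 24 mm to spare.
- lever: Press lever, steel bar 20 mm wide, 16 mm thick. Origin on its hinge axis; z = normal of its upper face, upright when the lever is level; free end along its -x. Rests raised 0.30 rad (its spring keeps it there, free end up), can be pressed to level and 0.10 rad past it; springs up when let go. Pressed at the paddle it takes about 3 N at first, 10 to 14 N at level with the piston below.
- paddle (a point): Black rubber paddle at the lever's free end, pressed from above: 70 mm along the lever, 40 mm wide, 14 mm thick. Origin at the centre of its upper face, 240 mm from the hinge, 8 mm above the lever's centre line; z normal to that face, x along the lever towards the hinge. Raised: 204 mm above the bench at fixture x = -132 mm. Level: 133 mm at x = -145 mm. Always y = 0.
- plunger: Sprung foot (rubber ball 26 mm diameter) below the lever, 95 mm from the hinge; origin at its lowest point, z along the plunger. It springs up to 16 mm into the lever at 1.5 N per mm after 3 N preload. It meets the crown shortly before level; at level it is pushed in about 6 mm and bears with about 12 N.
- wrench: Bystander: steel open-ended wrench lying on the bench, long axis x; leave alone.
- jar: Bystander: amber jar with steel cap, 64 mm diameter, 75 mm tall, origin under its centre; leave alone.
- filter: Bystander: white cylindrical oil filter, 76 mm diameter, 82 mm tall, origin under its centre; leave alone.

How it is judged:
By the outcome, as a careful person would: the job done as asked, in the order asked, and still so for the second after the job is handed in, while the arm keeps its last pose, push and grip.
It also fails if it takes over 56 s, if anything falls off the work surface, if the arm or the gripper's body presses on something with over 40 N, if the wrist force passes 120 N, or if a joint passes its speed limit or range.

## Robot

A 6-joint arm with a two-finger parallel gripper is mounted at the origin on the work surface. World frame = base frame: x ahead of the robot, y to its left, z up, the work surface at z = 0. Lengths are in m, angles in rad, forces in N, time in s.
With the tool pointing down it reaches from about 0.375 to 0.975 m from the base axis. Payload 3.8 kg.
Tool frame: the origin (TCP) lies at the very end of the fingers, on their centre line; the grasp point (between the pads) lies 19 mm behind it; z points along the fingers, y is the direction in which the jaws open and shut (so a half turn about z gives the same grasp; the last joint's range is limited). The gripper opens to 85 mm and grips with 20 to 120 N. Pads are 22 mm wide; open, the fingers measure 114 mm over their backs; the gripper's body (76 mm by 85 mm) begins 54 mm behind the grasp point. The pads swing forward as they close: fully open they stand 13 mm farther back than shut.
Start: joints at [1.254, 0.264, 1.604, -0, 1.274, -0.037], TCP at [0.186, 0.649, 0.231] pointing down, gripper open.
Joint ranges: [-2.63, 2.63], [-0.94, 2.18], [0.31, 2.57], [-1.31, 4.45], [0, 2.66], [-2.55, 2.55]. Speed limits (rad/s): [2.57, 2.57, 3.14, 3.14, 3.14, 3.14].

## Interface

Orientations are given as a rotation vector (axis times angle).
In Python, from workcell import status, read_camera, camera_info, order gives the robot as it stands.
- The arm moves only by the tool move_arm, never from a script. Its argument "deltas" is a list of rows, each a list of 3 entries, a list of its own where there are three numbers: the turn, a rotation vector about the world's x, y, z as a fraction of full scale, then the shift along the world's x, y, z as a fraction of full scale, then the closure, from -1 (fully open) to 1 (shut), so that 0 is half open. A call has 1 to 20 rows; each row is the pose to reach, as a shift and turn from the pose commanded when the call began; what a row does not reach only later rows make up. Full scale, the value 1, is 0.1 m for a shift and pi/2 rad for a turn. A row lasts 1/8 s, in which the tool goes at most 62.5 mm and 10.7 degrees, less where a joint would pass 70% of its speed; a pose out of reach is approached as far as the arm can. A call with a number of a shift or a turn outside -1 to 1 is refused whole. A call with a gripper value outside its range is refused whole. The fingers move at their own pace and stop on an object; "grip_force" is the grip in N (left out, the last holds). Time passes only in rows, so rows that repeat a pose let the fingers close. It gives the time, the measured TCP pose, the force and the opening at its end, in the units of the state.
- status.read_state(): the state, without advancing time (a new reading comes with each control period).
- read_camera(name): name is "scene" or "top" or "wrist"; returns (picture, depth): 400x640x3 uint8, red, green, blue; 400x640 float32, m along the optical axis (not along the pixel's ray), 0 where there is no reading.
- camera_info(name): a dict with "K" (3x3 intrinsics, pixels), "D" ([k1, k2, p1, p2, k3] as OpenCV has them; the pictures are not rectified), "R" (3x3) and "t" (3): a world point X has camera coordinates R X + t. Camera axes: x right, y down, z forward; pixel columns grow to the right and rows downward; lengths in m; the calibration is good to about 2 mm. A picture is of the moment at which its call begins: read the wrist's pose just before it. camera_info takes no time and is no camera call; for the wrist camera it gives the pose at the moment of the call.
- order.finish_job(): hands the job in, once; it reports no verdict.
The state is a dict: "time": time; "q": joint angles; "joint_vel": joint speeds; "joint_torque": joint torques, N m; "tool_pos": TCP position; "tcp_rot": TCP orientation; "wrist_force": force on the tool from outside, world axes, zero at the start; "torque": the same for the moment, N m; "width": opening from 0.0 (shut) to 1.0 (fully open).
Only numpy, scipy, OpenCV 4.12 (cv2) and the standard library are available. Lean on these libraries where they do the work, as an engineer would, in place of code of your own. Each camera call takes 0.05 s, during which the arm holds its last target. There are 200 camera calls.

## Working session

There is one attempt and no reset: what is moved stays moved. The work goes in short steps, Python scripts to look and compute and a tool call to move; the robot and the scene stay as the last step left them, time stands still between calls to the robot, and variables do not carry over. Pictures are saved under pics/ and viewed, about 8 in all and at most 12, crops included, and the job is handed in when it is done.

Besides the shell and the picture viewer there is one more tool, called as name(argument=value, ...) on one line, values as JSON. move_arm: Moves the arm, as the interface text tells. Its arguments: {"type":"object","properties":{"deltas":{"type":"array","items":{"type":"array"}},"grip_force":{"type":"number"}},"required":["deltas"]}

```bash
mkdir -p pics; cat > h.py <<'E'
import numpy as np, cv2
from workcell import status, read_camera, camera_info, order
def snap(n,f):
    i=camera_info(n); p,d=read_camera(n); cv2.imwrite(f'pics/{f}.png',p[:,:,::-1]); np.savez(f'pics/{f}.npz',p=p,d=d,**{k:np.array(i[k]) for k in 'KDRt'})
def pts(f,uv):
    z=np.load(f'pics/{f}.npz'); uv=np.array(uv,float)
    n=cv2.undistortPoints(uv.reshape(-1,1,2),z['K'],z['D']).reshape(-1,2)
    dd=np.array([np.median(z['d'][int(v)-1:int(v)+2,int(u)-1:int(u)+2]) for u,v in uv])
    c=np.c_[n,np.ones(len(n))]*dd[:,None]
    return (c-z['t'].ravel())@z['R']
def rayz(f,uv,h):
    z=np.load(f'pics/{f}.npz'); n=cv2.undistortPoints(np.array(uv,float).reshape(-1,1,2),z['K'],z['D']).reshape(-1,2)
    r=np.c_[n,np.ones(len(n))]@z['R']; o=-z['R'].T@z['t'].ravel()
    return o+r*((np.array(h)-o[2])/r[:,2])[:,None]
E
python3 - <<'E'
from h import *
print(status.read_state())
snap('top','top1');snap('scene','sc1')
a=cv2.imread('pics/top1.png');b=cv2.imread('pics/sc1.png')
for n in ('top','scene'):
    i=camera_info(n);print(n,-np.array(i['R']).T@np.array(i['t']))
E
```

```text
{'time': 0.0, 'q': array([ 1.25406374e+00,  2.64788586e-01,  1.60539161e+00,  5.47590193e-06,
        1.27369901e+00, -3.69055781e-02]), 'joint_vel': array([-0.00022345, -0.00040773,  0.00065037,  0.00111841,  0.00079086,
        0.00018418]), 'joint_torque': array([-3.35367531e-04, -5.15115988e+01, -3.67305315e+01, -3.70197859e-04,
        1.30731976e-02, -6.92691238e-07]), 'tool_pos': array([0.18620073, 0.64803963, 0.22992865]), 'tcp_rot': array([-0.43806396, -3.11048751,  0.0035338 ]), 'wrist_force': array([0.6168384 , 0.31794947, 0.19013055]), 'torque': array([-0.00564896, -0.02073749,  0.02133138]), 'width': 1.0023281321715385}
top [0.46770169 0.10382488 1.01199513]
scene [ 1.02269925 -0.62522356  0.67881762]
```

View pics/top1.png

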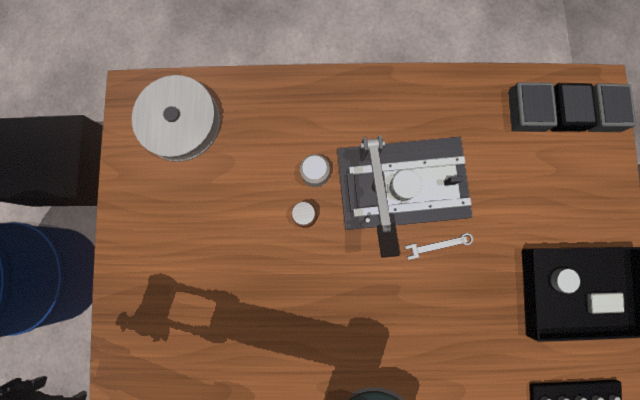

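View pics/sc1.png

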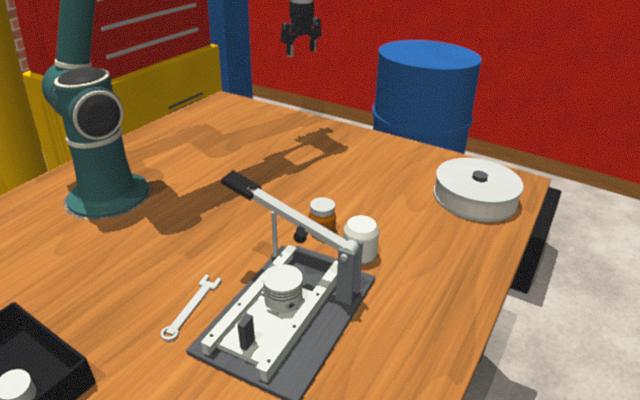

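The top view shows the fixture at about (405,183), with +y pointing image-left. The tab is at (452,181), the paddle at (389,241), the gauge pin near (368,220), and the wrench at (440,246). I'll enlarge this area.

```bash
python3 - <<'E'
from h import *
a=cv2.imread('pics/top1.png')[125:270,330:490]
cv2.imwrite('pics/top1c.png',cv2.resize(a,None,fx=5,fy=4.0*5/4,interpolation=cv2.INTER_CUBIC)[:600*2])
b=cv2.resize(a[:120],None,fx=5,fy=5,interpolation=cv2.INTER_CUBIC);cv2.imwrite('pics/top1d.png',b)
E
```

```text
(no output)
```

View pics/top1d.png

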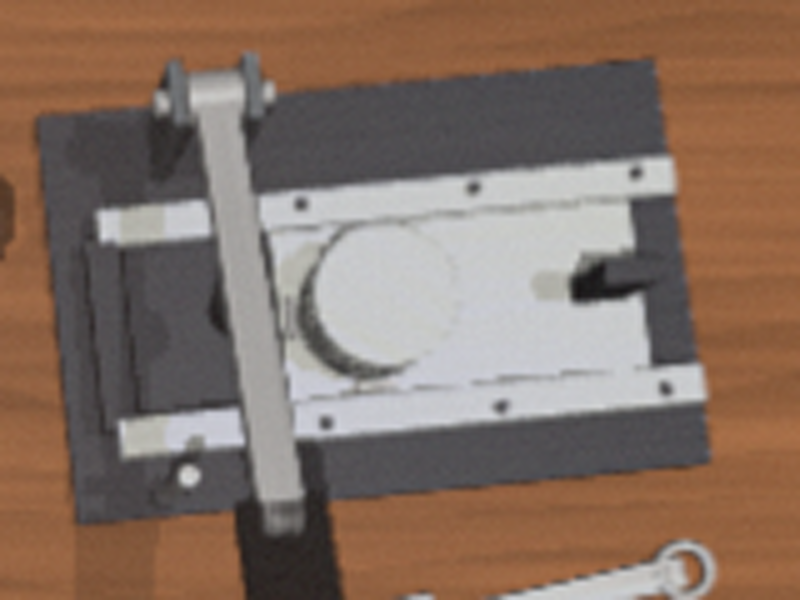

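```bash
cat >> h.py <<'E'
def crop(uv): return np.array(uv,float)/5+[330-.4,125-.4]
E
python3 - <<'E'
from h import *
np.set_printoptions(precision=4,suppress=True)
c=rayz('top1',crop([(40,117),(655,60),(710,463),(78,522)]),[.012]*4); print('corners',c)
for a,b in((0,1),(3,2),(0,3),(1,2)): print(np.linalg.norm(c[a]-c[b]), (c[b]-c[a])[:2])
pc=rayz('top1',crop([(387,297)]),[.082]);g=rayz('top1',crop([(189,477)]),[.133]);print('crown',pc,pts('top1',crop([(387,297)])),'gauge',g,pts('top1',crop([(189,477)])))
print('tab',pts('top1',crop([(620,277),(635,272),(645,272)])))
# fit fixture pose: plate corners (unknown plate y offset), gauge; direction from plate
d=((c[0]-c[1])+(c[3]-c[2]))[:2]; ax=((c[0]-c[3])+(c[1]-c[2]))[:2]
th=np.arctan2(d[1],d[0])-np.pi/2; th2=np.arctan2(ax[1],ax[0]); print('yaw',th,th2)
R=lambda t:np.array([[np.cos(t),-np.sin(t)],[np.sin(t),np.cos(t)]])
for t in(th,th2):
  o=g[0,:2]-R(t)@[-.083,.032]; print('O',o,'crown fix',R(t).T@(pc[0,:2]-o),'corners fix',(c[:,:2]-o)@R(t))
print('paddle', pts('top1',[(388,242),(388,236),(390,250)]))
E
```

```text
corners [[ 0.7344  0.0838  0.012 ]
 [ 0.7631 -0.2469  0.012 ]
 [ 0.546  -0.2646  0.012 ]
 [ 0.5181  0.0664  0.012 ]]
0.33194944441738267 [ 0.0287 -0.3307]
0.3322190519102436 [ 0.0279 -0.331 ]
0.2169348869310858 [-0.2162 -0.0174]
0.21779406883375999 [-0.2171 -0.0177]
crown [[ 0.6235 -0.0838  0.082 ]] [[ 0.6234 -0.0837  0.0826]] gauge [[0.5322 0.0198 0.133 ]] [[0.5322 0.0198 0.1329]]
tab [[ 0.632  -0.1981  0.0849]
 [ 0.6344 -0.2056  0.0851]
 [ 0.6342 -0.2101  0.0862]]
yaw 0.08523389265740478 0.08093549542281353
O [ 0.6177 -0.005 ] crown fix [-0.0009 -0.0791] corners fix [[ 0.1238  0.0785]
 [ 0.1243 -0.2534]
 [-0.0935 -0.2526]
 [-0.0931  0.0796]]
O [ 0.6176 -0.0053] crown fix [-0.0004 -0.0787] corners fix [[ 0.1236  0.0794]
 [ 0.1255 -0.2525]
 [-0.0923 -0.2527]
 [-0.0933  0.0795]]
paddle [[ 0.4805 -0.0155  0.2043]
 [ 0.4931 -0.0162  0.2018]
 [ 0.4639 -0.0184  0.21  ]]
```

The plate fit puts the fixture origin at about (0.618, -0.005) with yaw 0.083 rad. The piston is 79 mm short of home, and the tab is at about (0.634, -0.205). I'll start the transit high.

move_arm(deltas=[[[0, 0, -0.05], [0.25, -0.45, 0.4], -1], [[0, 0, -0.1], [0.5, -0.95, 0.8], -1], [[0, 0, -0.1], [0.5, -0.95, 0.8], -1]], grip_force=40)

```text
time: 0.48
tool_pos: [0.2382, 0.553, 0.3149]
tcp_rot: [0.684, 3.064, 0.008]
wrist_force: [0.4, 0.6, 0.3]
width: 0.999
```

move_arm(deltas=[[[0, 0, -0.04], [0.25, -0.48, 0], -1], [[0, 0, -0.083], [0.5, -0.95, 0], -1]])

```text
time: 0.72
tool_pos: [0.2862, 0.4579, 0.31]
tcp_rot: [-0.879, -3.015, 0.002]
wrist_force: [-0.7, -0.2, 0.3]
width: 1.001
```

move_arm(deltas=[[[0, 0, -0.04], [0.25, -0.48, 0], -1], [[0, 0, -0.083], [0.5, -0.95, 0], -1]])

```text
time: 0.98
tool_pos: [0.3364, 0.3625, 0.3099]
tcp_rot: [-1.074, -2.951, 0.002]
wrist_force: [1.5, -0.1, 0.2]
width: 0.997
```

move_arm(deltas=[[[0, 0, -0.04], [0.25, -0.48, 0], -1], [[0, 0, -0.083], [0.5, -0.95, 0], -1]])

```text
time: 1.23
tool_pos: [0.3865, 0.2676, 0.3101]
tcp_rot: [-1.265, -2.875, 0.001]
wrist_force: [1.2, 1.1, 0.7]
width: 0.999
```

move_arm(deltas=[[[0, 0, -0.04], [0.25, -0.48, 0], -1], [[0, 0, -0.083], [0.5, -0.95, 0], -1]])

```text
time: 1.48
tool_pos: [0.4366, 0.1726, 0.3101]
tcp_rot: [-1.449, -2.786, 0.001]
wrist_force: [0.7, -0.1, 0.1]
width: 0.999
```

move_arm(deltas=[[[0, 0, -0.04], [0.25, -0.48, 0], -1], [[0, 0, -0.083], [0.5, -0.95, 0], -1]])

```text
time: 1.72
tool_pos: [0.4868, 0.0776, 0.3101]
tcp_rot: [-1.628, -2.685, 0.0]
wrist_force: [0.7, 0.5, 0.7]
width: 1.0
```

move_arm(deltas=[[[0, 0, -0.04], [0.25, -0.48, 0], -1], [[0, 0, -0.083], [0.5, -0.95, 0], -1]])

```text
time: 1.98
tool_pos: [0.5369, -0.0173, 0.3099]
tcp_rot: [-1.799, -2.573, 0.0]
wrist_force: [1.4, 1.3, 0.1]
width: 0.998
```

move_arm(deltas=[[[0, 0, -0.04], [0.25, -0.48, 0], -1], [[0, 0, -0.083], [0.5, -0.95, 0], -1], [[0, 0, -0.083], [0.5, -0.95, 0], -1]])

```text
time: 2.35
tool_pos: [0.5873, -0.1138, 0.3089]
tcp_rot: [-1.965, -2.448, 0.002]
wrist_force: [-0.8, 0.6, 0.8]
width: 1.0
```

move_arm(deltas=[[[0, 0, -0.04], [0.24, -0.46, 0], -1], [[0, 0, -0.086], [0.47, -0.91, -0.4], -1], [[0, 0, -0.086], [0.47, -0.91, -0.9], -1], [[0, 0, -0.086], [0.47, -0.91, -0.9], -1]])

```text
time: 2.85
tool_pos: [0.6295, -0.2, 0.2142]
tcp_rot: [-2.114, -2.307, 0.007]
wrist_force: [-0.4, 0.4, -0.4]
width: 1.001
```

```bash
python3 - <<'E'
from h import *
snap('wrist','w1')
s=status.read_state();print(s['tool_pos'],s['tcp_rot'])
E
```

```text
[ 0.6314885  -0.20039201  0.2180876 ] [-2.11768153 -2.31131424  0.00339315]
```

View pics/w1.png

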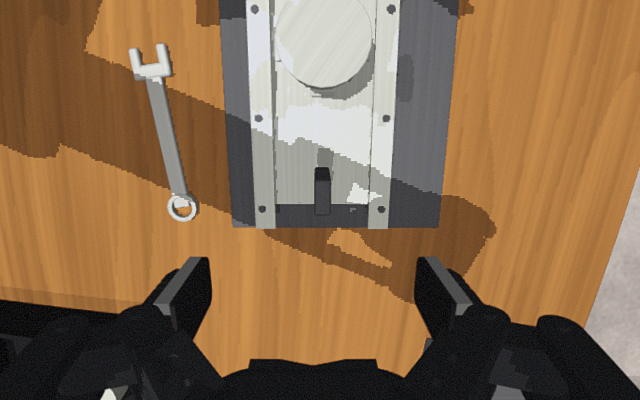

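The wrist view shows the tab at columns 315–330, rows 167–215, centred between the fingers, and the piston in its nest at about (323,40).

```bash
python3 - <<'E'
from h import *
np.set_printoptions(precision=4,suppress=True)
O=np.array([.6177,-.0051]);t=.083;R=np.array([[np.cos(t),-np.sin(t)],[np.sin(t),np.cos(t)]])
p=pts('w1',[(322,v) for v in range(164,224,4)]); 
print(np.c_[p,(p[:,:2]-O)@R])
p=rayz('w1',[(315,197),(330,197)],[.086]*2);print(p)
p=rayz('w1',[(275,197),(374,197)],[.026]*2);print(p)
s=camera_info('wrist');print(-np.array(s['R']).T@s['t'])
E
```

```text
[[ 0.6355 -0.1871  0.0258  0.0027 -0.1829]
 [ 0.6356 -0.1893  0.0348  0.0026 -0.1851]
 [ 0.6353 -0.1891  0.0549  0.0023 -0.1849]
 [ 0.635  -0.1894  0.0709  0.002  -0.1851]
 [ 0.6349 -0.19    0.0836  0.0018 -0.1856]
 [ 0.6351 -0.1928  0.0857  0.0018 -0.1885]
 [ 0.6355 -0.1962  0.0851  0.0019 -0.1919]
 [ 0.6358 -0.1995  0.0853  0.0019 -0.1952]
 [ 0.6361 -0.2027  0.0855  0.0019 -0.1985]
 [ 0.6364 -0.206   0.0857  0.002  -0.2018]
 [ 0.6367 -0.2094  0.0857  0.002  -0.2052]
 [ 0.637  -0.2129  0.0852  0.002  -0.2087]
 [ 0.6373 -0.2163  0.0855  0.0021 -0.2121]
 [ 0.6412 -0.2446  0.0109  0.0035 -0.2406]
 [ 0.6416 -0.249   0.0109  0.0036 -0.245 ]]
[[ 0.6305 -0.2039  0.086 ]
 [ 0.6426 -0.2029  0.086 ]]
[[ 0.5923 -0.224   0.026 ]
 [ 0.6897 -0.2153  0.026 ]]
[ 0.6261 -0.1294  0.3605]
```

move_arm(deltas=[[[0, 0, 0], [0, 0, -0.3], -1], [[0, 0, 0], [0.0, 0, -0.7], -0.4], [[0, 0, 0], [0, 0, -0.7], -0.4], [[0, 0, 0], [0, 0, -0.7], -0.4]])

```text
time: 3.4
tool_pos: [0.6351, -0.202, 0.1546]
tcp_rot: [2.12, 2.313, 0.003]
wrist_force: [-0.0, 0.1, 0.3]
width: 0.697
```

move_arm(deltas=[[[0, 0, 0], [0, 0, -0.5], -0.4], [[0, 0, 0], [0, 0, -0.95], -0.4], [[0, 0, 0], [0, 0, -0.95], -0.4], [[0, 0, 0], [0, 0, -0.95], -0.4]])

```text
time: 3.9
tool_pos: [0.6358, -0.203, 0.0597]
tcp_rot: [2.121, 2.312, 0.003]
wrist_force: [0.2, 0.6, 0.0]
width: 0.698
```

Next, close on the tab.

move_arm(deltas=[[[0, 0, 0], [0, 0, -0.04], 0.3], [[0, 0, 0], [0, 0, -0.04], 1], [[0, 0, 0], [0, 0, -0.04], 1], [[0, 0, 0], [0, 0, -0.04], 1], [[0, 0, 0], [0, 0, -0.04], 1], [[0, 0, 0], [0, 0, -0.04], 1]], grip_force=50)

```text
time: 4.65
tool_pos: [0.6348, -0.2026, 0.0539]
tcp_rot: [2.122, 2.313, 0.002]
wrist_force: [1.4, 0.3, 6.6]
width: 0.154
```

move_arm(deltas=[[[0, 0, 0], [-0.008, 0.1, 0], 1], [[0, 0, 0], [-0.017, 0.2, 0], 1], [[0, 0, 0], [-0.025, 0.3, 0], 1], [[0, 0, 0], [-0.033, 0.4, 0], 1], [[0, 0, 0], [-0.042, 0.5, 0], 1], [[0, 0, 0], [-0.05, 0.6, 0], 1], [[0, 0, 0], [-0.058, 0.7, 0], 1], [[0, 0, 0], [-0.058, 0.7, 0], 1]])

```text
time: 5.65
tool_pos: [0.6287, -0.133, 0.0539]
tcp_rot: [2.121, 2.314, 0.0]
wrist_force: [0.3, -1.2, 7.1]
width: 0.155
```

move_arm(deltas=[[[0, 0, 0], [-0.002, 0.025, 0], 1], [[0, 0, 0], [-0.004, 0.05, 0], 1], [[0, 0, 0], [-0.004, 0.05, 0], 1]])

```text
time: 6.02
tool_pos: [0.6284, -0.1292, 0.0539]
tcp_rot: [2.12, 2.313, -0.001]
wrist_force: [0.9, -5.2, 5.6]
width: 0.157
```

move_arm(deltas=[[[0, 0, 0], [-0.001, 0.01, 0], 1], [[0, 0, 0], [-0.002, 0.02, 0], 1], [[0, 0, 0], [-0.002, 0.02, 0], 1]])

```text
time: 6.4
tool_pos: [0.6283, -0.1275, 0.0539]
tcp_rot: [2.12, 2.312, -0.001]
wrist_force: [0.3, -6.6, 6.1]
width: 0.158
```

move_arm(deltas=[[[0, 0, 0], [-0.001, 0.01, 0], 1], [[0, 0, 0], [-0.002, 0.02, 0], 1], [[0, 0, 0], [-0.002, 0.02, 0], 1]])

```text
time: 6.78
tool_pos: [0.6281, -0.1255, 0.0539]
tcp_rot: [2.12, 2.312, -0.001]
wrist_force: [0.9, -5.4, 4.6]
width: 0.154
```

move_arm(deltas=[[[0, 0, 0], [-0.001, 0.01, 0], 1], [[0, 0, 0], [-0.002, 0.02, 0], 1], [[0, 0, 0], [-0.002, 0.02, 0], 1]])

```text
time: 7.15
tool_pos: [0.6279, -0.1237, 0.0539]
tcp_rot: [2.12, 2.312, -0.001]
wrist_force: [-0.1, -6.7, 6.3]
width: 0.16
```

move_arm(deltas=[[[0, 0, 0], [-0.001, 0.01, 0], 1], [[0, 0, 0], [-0.002, 0.02, 0], 1], [[0, 0, 0], [-0.002, 0.02, 0], 1]])

```text
time: 7.52
tool_pos: [0.6285, -0.1234, 0.0539]
tcp_rot: [2.117, 2.311, -0.003]
wrist_force: [2.7, -12.0, 3.0]
width: 0.155
```

```bash
python3 - <<'E'
from h import *
snap('wrist','w2');snap('top','top2')
s=status.read_state();print(s['tool_pos'],s['wrist_force'])
a=cv2.imread('pics/top2.png')[125:245,330:490]
cv2.imwrite('pics/top2d.png',np.vstack([cv2.resize(a[20:90,5:85],None,fx=7,fy=7,interpolation=cv2.INTER_CUBIC)]))
E
```

```text
[ 0.62845929 -0.1234763   0.05390419] [  2.2780636  -12.21903502   2.19105715]
```

View pics/top2d.png

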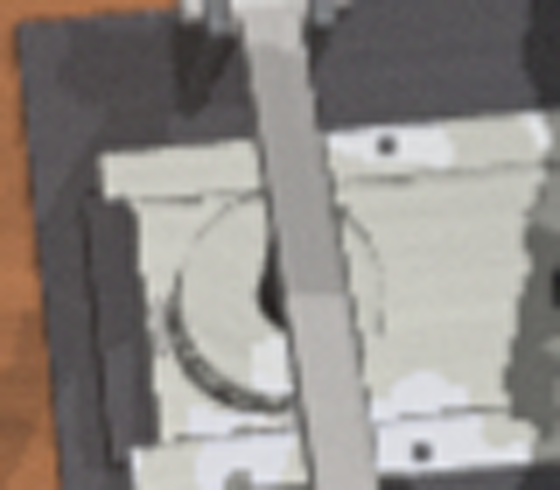

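View pics/w2.png

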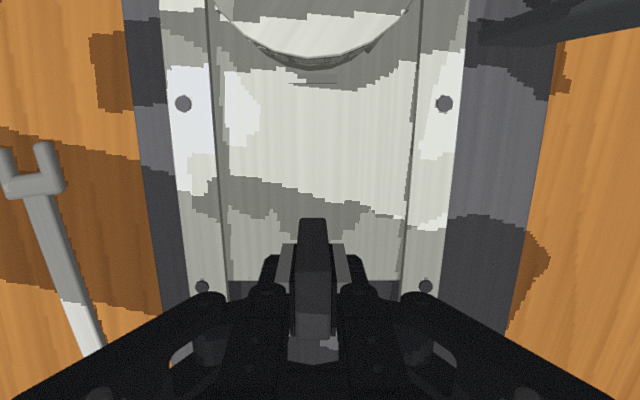

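The top crop shows the plate end (column ~145) up against the stop block (85–130), with the piston flat. The wrist view shows the tab still pinched at (313,275). The arm has stalled, so I'll push once more to confirm it's home.

move_arm(deltas=[[[0, 0, 0], [-0.001, 0.01, 0], 1], [[0, 0, 0], [-0.002, 0.02, 0], 1], [[0, 0, 0], [-0.002, 0.02, 0], 1]])

```text
time: 8.0
tool_pos: [0.6285, -0.1233, 0.0543]
tcp_rot: [2.115, 2.309, -0.005]
wrist_force: [2.9, -19.2, 3.2]
width: 0.156
```

```bash
python3 - <<'E'
from h import *
np.set_printoptions(precision=4,suppress=True)
O=np.array([.6177,-.0051]);t=.083;R=np.array([[np.cos(t),-np.sin(t)],[np.sin(t),np.cos(t)]])
sc=lambda uv:np.array(uv,float)/7+[335-.4,145-.4]
# crown left & right extremes, plate end, stop top far edge
for n,uv,h in(('crownL',(178,300),.082),('crownR',(384,285),.082),('plate end',(140,240),.026),('plate end2',(155,400),.026),('stop top',(108,240),.040),('stop near edge',(98,240),.04)):
    p=rayz('top2',[sc(uv)],[h])[0]; print(n,(p[:2]-O)@R, pts('top2',[sc(uv)])[0])
p=pts('w2',[(313,v) for v in range(214,262,5)]);print((p[:,:2]-O)@R,p[:,2])
E
```

```text
crownL [0.0013 0.0365] [0.6167 0.031  0.0772]
crownR [-0.     -0.0357] [ 0.6209 -0.041   0.0802]
plate end [0.0336 0.0432] [0.6469 0.041  0.0295]
plate end2 [-0.0266  0.0437] [0.5862 0.037  0.0374]
stop top [0.0322 0.056 ] [0.6453 0.0533 0.039 ]
stop near edge [0.0325 0.0597] [0.6456 0.057  0.0379]
[[ 0.0013 -0.1045]
 [ 0.0013 -0.1058]
 [ 0.0012 -0.1058]
 [ 0.0012 -0.106 ]
 [ 0.0012 -0.1058]
 [ 0.0011 -0.1057]
 [ 0.0011 -0.1057]
 [ 0.001  -0.1057]
 [ 0.001  -0.106 ]
 [ 0.001  -0.1058]] [0.0262 0.0301 0.0374 0.0435 0.05   0.056  0.0614 0.0663 0.0704 0.0752]
```

Home is confirmed: the arm stalls at 19 N, the crown centre is at fixture y≈0.000, and the tab face is at -0.106. Next I'll ease the push, release and rise.

move_arm(deltas=[[[0, 0, 0], [0, -0.025, 0], 1], [[0, 0, 0], [0, -0.03, 0], -0.3], [[0, 0, 0], [0, -0.03, 0], -0.3], [[0, 0, 0], [0, -0.03, 0], -0.3], [[0, 0, 0], [0, -0.03, 0.3], -0.3], [[0, 0, 0], [0, -0.03, 0.7], -0.3], [[0, 0, 0], [0, -0.03, 1], -0.3], [[0, 0, 0], [0, -0.03, 1], -0.3]])

```text
time: 9.0
tool_pos: [0.6284, -0.1203, 0.1557]
tcp_rot: [2.119, 2.312, 0.005]
wrist_force: [0.1, 0.4, 0.2]
width: 0.653
```

move_arm(deltas=[[[0, 0, 0], [0, 0, 0.5], 0.5], [[0, 0, 0], [0, 0, 1], 1], [[0, 0, 0], [0, 0, 1], 1], [[0, 0, 0], [-0.4, 0.25, 1], 1], [[0, 0, 0], [-0.7, 0.52, 1], 1], [[0, 0, 0], [-0.7, 0.52, 1], 1]])

```text
time: 9.75
tool_pos: [0.553, -0.0664, 0.2493]
tcp_rot: [-2.118, -2.314, 0.004]
wrist_force: [0.5, -0.3, -0.3]
width: -0.001
```

move_arm(deltas=[[[0, 0, 0], [-0.4, 0.25, 0], 1], [[0, 0, 0], [-0.73, 0.52, 0], 1], [[0, 0, 0], [-0.73, 0.52, 0], 1], [[0, 0, 0], [-0.73, 0.52, -0.1], 1]])

```text
time: 10.25
tool_pos: [0.4843, -0.0166, 0.242]
tcp_rot: [2.122, 2.314, 0.001]
wrist_force: [0.2, -0.1, 0.1]
width: -0.003
```

```bash
python3 - <<'E'
from h import *
np.set_printoptions(precision=4,suppress=True)
s=status.read_state();print(s['tool_pos'],s['wrist_force'],s['width'],s['q'])
snap('wrist','w3');snap('scene','sc3')
cv2.imwrite('pics/m3.png',np.hstack([cv2.imread('pics/sc3.png')[140:400,180:420],cv2.imread('pics/w3.png')[140:,140:500]]))
E
```

```text
[ 0.4843 -0.0166  0.242 ] [ 0.2289 -0.1423  0.0737] -0.0028851105778246113 [-0.0854 -0.1103  1.9854 -0.0005  1.2649 -0.1718]
```

View pics/m3.png

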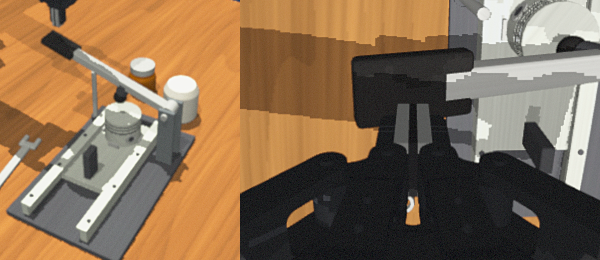

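The scene crop shows the carrier home with the piston under the foot. The wrist crop shows the closed fingertips over the paddle, at about (413,110) of the montage. I'll press along the paddle's arc.

move_arm(deltas=[[[0, 0, 0], [0, 0, -0.2], 1], [[0, 0, 0], [0.0, 0, -0.35], 1], [[0, 0, 0], [-0.02, 0, -0.45], 1], [[0, 0, 0], [-0.05, 0, -0.55], 1], [[0, 0, 0], [-0.075, 0, -0.65], 1], [[0, 0, 0], [-0.09, 0, -0.73], 1], [[0, 0, 0], [-0.09, 0, -0.73], 1]])

```text
time: 11.22
tool_pos: [0.4741, -0.0162, 0.169]
tcp_rot: [-2.124, -2.315, 0.0]
wrist_force: [0.5, -1.1, 2.6]
width: -0.001
```

move_arm(deltas=[[[0, 0, 0], [-0.015, 0, -0.08], 1], [[0, 0, 0], [-0.025, 0, -0.16], 1], [[0, 0, 0], [-0.03, 0, -0.24], 1], [[0, 0, 0], [-0.032, 0, -0.31], 1], [[0, 0, 0], [-0.035, 0, -0.35], 1], [[0, 0, 0], [-0.035, 0, -0.35], 1], [[0, 0, 0], [-0.035, 0, -0.35], 1]])

```text
time: 12.1
tool_pos: [0.4708, -0.0165, 0.1348]
tcp_rot: [2.123, 2.315, -0.0]
wrist_force: [-2.1, -1.7, 8.8]
width: 0.001
```

```bash
python3 - <<'E'
from h import *
np.set_printoptions(precision=4,suppress=True)
s=status.read_state();print(s['tool_pos'],s['wrist_force'])
snap('top','top4');snap('scene','sc4')
a=cv2.imread('pics/top4.png')[140:260,330:490];b=cv2.imread('pics/sc4.png')[180:320,200:400]
cv2.imwrite('pics/m4.png',np.hstack([cv2.resize(a,(400,300),interpolation=2),cv2.resize(b,(400,300),interpolation=2)]))
E
```

```text
[ 0.4708 -0.0165  0.1348] [-2.1175 -1.6833  8.7924]
```

View pics/m4.png

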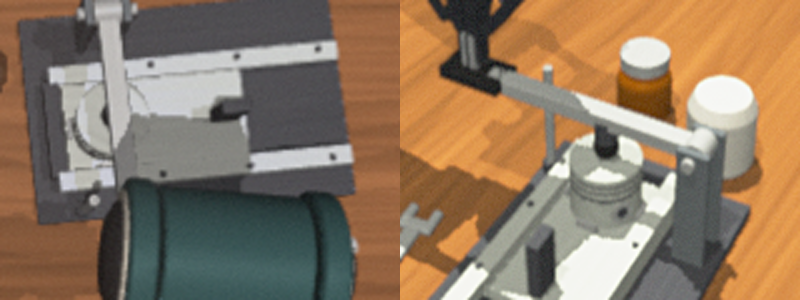

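The foot bears on the crown, the lever is close to level, and its paddle is under the fingertips (montage 475,75). I'll measure the lever's slope from depth.

```bash
cat > lev.py <<'E'
from h import *
import sys
np.set_printoptions(precision=4,suppress=True)
O=np.array([.6177,-.0051]);t=.083;R=np.array([[np.cos(t),-np.sin(t)],[np.sin(t),np.cos(t)]])
def lev(f):
    z=np.load(f'pics/{f}.npz'); U,V=np.meshgrid(np.arange(220,360),np.arange(190,265)); uv=np.c_[U.ravel(),V.ravel()]
    n=cv2.undistortPoints(uv.astype(float).reshape(-1,1,2),z['K'],z['D']).reshape(-1,2)
    p=(np.c_[n,np.ones(len(n))]*z['d'][uv[:,1],uv[:,0]][:,None]-z['t'].ravel())@z['R']
    q=np.c_[(p[:,:2]-O)@R,p[:,2]]
    m=(abs(q[:,1])<.007)&(q[:,0]<.05)&(q[:,0]>-.09)&(q[:,2]>.122)&(q[:,2]<.15)
    for i in range(4):
        k=np.polyfit(q[m,0],q[m,2],1); m&=abs(np.polyval(k,q[:,0])-q[:,2])<.002
    print('slope(rad, + = past level)',k[0],'n',m.sum(),'z at x=-83',np.polyval(k,-.083),'z at hinge',np.polyval(k,.095))
    g=(np.hypot(q[:,0]+.083,q[:,1]-.032)<.008)&(q[:,2]>.11); print('gauge top',np.percentile(q[g,2],[80,90,95,99]),g.sum())
    pc=(np.hypot(q[:,0],q[:,1])<.036)&(q[:,2]<.088)&(q[:,2]>.076);A=np.c_[q[pc,:2],np.ones(pc.sum())];print('crown plane',np.linalg.lstsq(A,q[pc,2],rcond=None)[0],pc.sum())
lev(sys.argv[1])
E
python3 lev.py sc4
```

```text
slope(rad, + = past level) -0.006460735051396878 n 304 z at x=-83 0.13157394913199358 z at hinge 0.13042393829284493
gauge top [0.1293 0.1304 0.1313 0.1318] 40
crown plane [ 0.0002 -0.0041  0.0792] 532
```

The slope is −0.0065 rad, so the lever is about 1.6 mm high at the paddle. The TCP reads 1.8 mm high, which agrees, so I'll press the rest.

move_arm(deltas=[[[0, 0, 0], [0, 0, -0.01], 1], [[0, 0, 0], [0, 0, -0.017], 1], [[0, 0, 0], [0, 0, -0.017], 1], [[0, 0, 0], [0, 0, -0.017], 1]])

```text
time: 12.7
tool_pos: [0.4708, -0.0165, 0.1333]
tcp_rot: [2.123, 2.315, -0.0]
wrist_force: [-2.5, -1.1, 10.3]
width: -0.0
```

```bash
python3 - <<'E'
from h import *
snap('scene','sc5');s=status.read_state();print(s['time'],s['tool_pos'],s['wrist_force'])
b=cv2.imread('pics/sc5.png')[180:330,200:400];cv2.imwrite('pics/m5.png',cv2.resize(b,(800,600),interpolation=2))
E
python3 lev.py sc5
```

```text
12.75 [ 0.47077379 -0.01647586  0.13326074] [-2.5558991  -1.74340747  9.95632486]
slope(rad, + = past level) -0.0012596254282423898 n 313 z at x=-83 0.1304892302676682 z at hinge 0.13026501694144105
gauge top [0.1299 0.1304 0.131  0.1312] 40
crown plane [ 0.0025 -0.0009  0.0793] 529
```

View pics/m5.png

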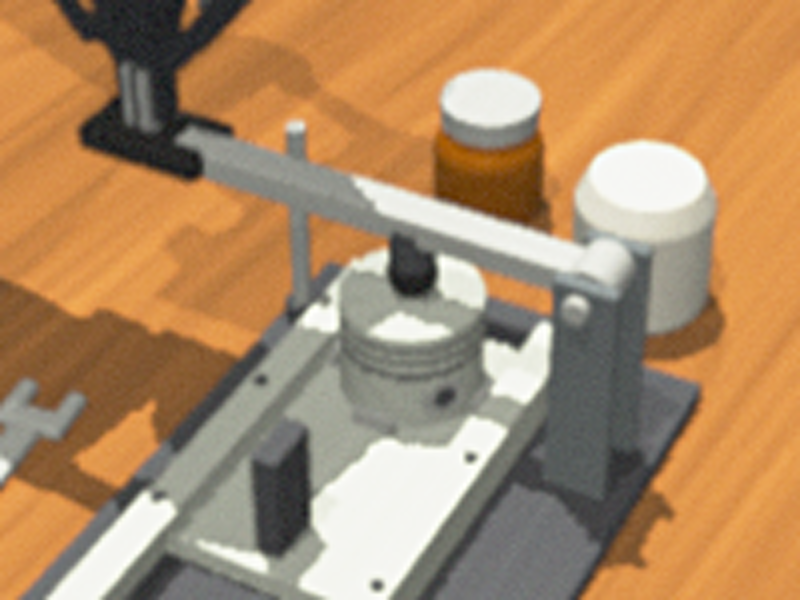

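The lever is level: slope −0.001 rad, lever top 130.5 mm and gauge pin top about 131 mm as measured. The piston is flat under the foot at (410,275), and the jar, filter and wrench are undisturbed. I'm handing in while still holding.

```bash
python3 -c "
from workcell import order
print(order.finish_job())"
```

```text
the job is handed in; nothing more can be done
None
```

I slid the carrier home by its tab, released it, then pressed the paddle down along its arc with closed fingers. I handed the job in at about 12.8 s with the lever still held level.

**Carrier home:** it stalled against the stop at 19 N of push. The crown centre measured within 1 mm of fixture y = 0, and the tab face was about 1 mm from its expected spot. After release I only checked it by eye in the pictures, where it was still in place.

**Lever level:** the slope measured −0.001 rad, with the TCP at 133.3 mm against a 133 mm target. The lever's top and the gauge pin's top agreed within about 1 mm. Both read about 2 to 3 mm low in that camera, which is roughly its calibration error.

**Pressing force:** about 10 N at the paddle, at the low end of the expected 10 to 14 N. The foot was on the crown, and the crown plane measured flat to within 0.003 rad.

**Bystanders:** the wrench, jar and filter looked undisturbed in the last picture. None of the checks failed.

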